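# Shut the drive housing's inspection cover and lock its cam fastener

## Robot

A 7-joint arm with a two-finger parallel gripper is mounted at the origin on the work surface. World frame = base frame: x ahead of the robot, y to its left, z up, the work surface at z = 0. Lengths are in m, angles in rad, forces in N, time in s.
With the tool pointing down it reaches from about 0.4 to 0.85 m from the base axis. Payload 10.4 kg.
Tool frame: the origin (TCP) lies at the very end of the fingers, on their centre line; the grasp point (between the pads) lies 19 mm behind it; x points along the fingers, z is the direction in which the jaws open and shut, and the axes are right-handed (so a half turn about x gives the same grasp; the last joint's range is limited). The gripper opens to 85 mm and grips with 20 to 120 N. Pads are 22 mm wide; open, the fingers measure 114 mm over their backs; the gripper's body (76 mm by 85 mm) begins 54 mm behind the grasp point. The pads swing forward as they close: fully open they stand 13 mm farther back than shut.
Start: joints at [-1.146, 0.332, -0.065, 1.46, 0.022, 1.35, -0.088], TCP at [0.271, 0.563, 0.231] pointing down, gripper open.
Joint ranges: [-2.6, 2.6], [-0.5, 2.12], [-1.47, 1.34], [0.16, 2.42], [-1.27, 4.41], [0.06, 2.06], [-2.6, 2.6]. Speed limits (rad/s): [2.22, 2.22, 2.79, 2.79, 3.14, 3.14, 3.14].

## Interface

Orientations are given as a unit quaternion [x, y, z, w].
In Python, from workcell import readout, camera, manip gives the robot as it stands.
- The arm moves only by the shell command python3 -m inch 'ROWS' [FORCE]. ROWS is JSON, a list of rows, each a list of 3 entries, a list of its own where there are three numbers: the turn, a rotation vector about the tool's x, y, z in degrees, then the shift along the tool's x, y, z in mm, then the closure, from 0 (fully open) to 1 (shut). In form: [[[wx, wy, wz], [dx, dy, dz], hand], ...]. A call has 1 to 10 rows; each row is the pose to reach, as a shift and turn from the pose measured when the call began, along the tool's axes at that moment; what a row does not reach only later rows make up. A row lasts 1/8 s, in which the tool goes at most 62.5 mm and 10.7 degrees, less where a joint would pass 70% of its speed; a pose out of reach is approached as far as the arm can. A call with a gripper value outside its range is refused whole. The fingers move at their own pace and stop on an object; FORCE is the grip in N (left out, the last holds). Time passes only in rows, so rows that repeat a pose let the fingers close. It gives the time, the measured TCP pose, the force and the opening at its end, in the units of the state.
- readout.get_obs(): the state, without advancing time (a new reading comes with each control period).
- camera(name): name is "side" or "top"; returns a dict with "pixels" (420x560x3 uint8, red, green, blue), "range_z" (420x560 float32, m along the optical axis (not along the pixel's ray), 0 where there is no reading), "intrinsics" (3x3 intrinsics, pixels), "extrinsics" (4x4, takes a point from world to camera coordinates). Camera axes: x right, y down, z forward; pixel columns grow to the right and rows downward; lengths in m; the calibration is good to about 2 mm. A picture is of the moment at which its call begins.
- manip.hand_in(): hands the job in, once; it reports no verdict.
The state is a dict: "clock": time; "joint_pos": joint angles; "joint_velocities": joint speeds; "tau": joint torques, N m; "position": TCP position; "ee_rot": TCP orientation; "ft_force": force on the tool from outside, world axes, zero at the start; "torque": the same for the moment, N m; "grip_width": opening from 0.0 (shut) to 1.0 (fully open).
Only numpy, scipy, OpenCV 4.12 (cv2) and the standard library are available. Lean on these libraries where they do the work, as an engineer would, in place of code of your own. Each camera call takes 0.05 s, during which the arm holds its last target.

## Task

On the yellow drive housing, push the sliding steel inspection cover fully home over its opening with your fingertips. Then set a fingertip in the slot of the round fastener beside it and turn it a quarter turn clockwise, as far as it goes, so that its tongue locks the cover. Grasp nothing, leave the loose parts and tools where they are, and finish clear of everything.

Things in the scene. Friction and masses are not known exactly. Their poses are not given: they have to be found in the camera images.
- housing: yellow sheet-steel drive housing, fixed on the table, deck 90 mm above the table. Origin on the table (z = 0); in its frame the case spans x -110 to 165, y -210 to 170 mm, and a finned motor goes on to y = 360 (175 mm high). Its +y is the direction in which the cover shuts.
- cover (a joint): how far the sliding steel cover is open, m: 0 = home at its stop, 0.125 at most. A plate 125 x 180 x 5 mm in guides on the deck, moving along the housing's +y to shut. About 3 N of friction; stays where left. On it, beside the fastener, stands a rib 27 x 12 mm, 11 mm high, behind which the tongue locks it.
- cover_push (a point): middle of the cover's upright end face, where it is pushed; on the face, 16.5 mm above the deck, moves with the cover, axes as the housing's. The face looks to the housing's -y, is 115 mm wide and stands 5 to 28 mm above the deck; behind it (+y) a wedge slopes down over 55 mm.
- fastener (a joint): turn of the fastener, rad, growing clockwise from above: 0 to 0.35 at the start (unlocked, tongue about to the housing's -y); 1.571 = locked, hard stop, tongue to -x over the cover behind its rib. Tongue: 88 mm from the axis, 14 wide, 8 to 14 above the deck. Takes about 0.08 N m; stays where left. With the cover far open the tongue would bar its way.
- slot_centre (a point): centre of the fastener's slot, on the turning axis, at the head's top, 33 mm above the deck; at x = 100, y = 30 mm in the housing's frame. The slot runs along this point's own y axis (turns with the head; -y is the tongue's side): 80 mm long, 34 wide, 18 deep (floor 15 mm above the deck), closed at both ends. +z up.
- slot_head: the fastener's round aluminium head, 92 mm in diameter, top 33 mm above the deck, the long slot across it, in a fixed grey collar of 108 mm diameter, 31 mm above the deck. Turns with the fastener. Origin on the axis at deck level, y along the slot.
- bearing: bystander: loose steel bearing ring, 42 mm across, 14 mm high, lying on the deck; origin at its underside
- bush: bystander: loose brass flanged bush, 32 mm across the flange, 32 mm high, on the deck; origin at its underside
- screwdriver: bystander: loose screwdriver lying on the table beyond the housing
- spanner: bystander: loose steel spanner lying on the table to the right
- oil_bottle: bystander: loose white bottle, 56 mm across, 150 mm high, on the table beside the motor
- end_bell: bystander: loose aluminium motor end cap, 110 mm across, 46 mm high, on the table to the right
- rotor_core: bystander: loose dark steel cylinder, 56 mm across, 70 mm high, upright on the table to the right

How it is judged:
By the outcome, as a careful person would: the job done as asked, in the order asked, and still so for the second after the job is handed in, with the robot touching nothing.
It also fails if it takes over 48 s, if anything falls off the work surface, if the arm or the gripper's body presses on something with over 40 N, if the wrist force passes 120 N, or if a joint passes its speed limit or range.

## Working session

There is one attempt and no reset: what is moved stays moved. The work goes in short steps, Python scripts to look and compute and a shell command to move; the robot and the scene stay as the last step left them, time stands still between calls to the robot, and variables do not carry over. Pictures are saved under pics/ and viewed, and the job is handed in when it is done.

```bash
mkdir -p pics; ls; python3 - <<'E'
from workcell import readout, camera, manip
import cv2,numpy as np
o=readout.get_obs()
for k,v in o.items(): print(k,np.round(v,4))
for n in("side","top"):
    c=camera(n); cv2.imwrite(f"pics/{n}0.png",c["pixels"][:,:,::-1]); np.savez(f"{n}0.npz",**c)
    print(n,c["intrinsics"],np.round(c["extrinsics"],3))
E
```

```text
pics
clock 0.0
joint_pos [-1.1456  0.3329 -0.0647  1.461   0.0216  1.3499 -0.0885]
joint_velocities [ 0.0001  0.0006  0.0006  0.0001 -0.0006  0.0007  0.0008]
tau [-5.00000e-04 -6.25442e+01  4.91000e-02 -3.91602e+01  1.63000e-02
  9.80000e-03 -1.00000e-04]
position [0.2704 0.563  0.2305]
ee_rot [-0.3768  0.599   0.3762  0.5981]
ft_force [ 0.1829 -0.0377 -0.6149]
torque [ 0.0369  0.0052 -0.0029]
grip_width 0.9984
side [[447.10608729   0.         280.31503668]
 [  0.         447.10608729 210.05907606]
 [  0.           0.           1.        ]] [[ 0.994 -0.11  -0.009 -0.58 ]
 [-0.081 -0.671 -0.737  0.074]
 [ 0.075  0.734 -0.675  1.185]
 [ 0.     0.     0.     1.   ]]
top [[408.05175345   0.         276.60943793]
 [  0.         408.05175345 205.82642647]
 [  0.           0.           1.        ]] [[-0.028 -0.999 -0.031 -0.032]
 [-0.995  0.031 -0.098  0.608]
 [ 0.099  0.028 -0.995  1.287]
 [ 0.     0.     0.     1.   ]]
```

View pics/side0.png

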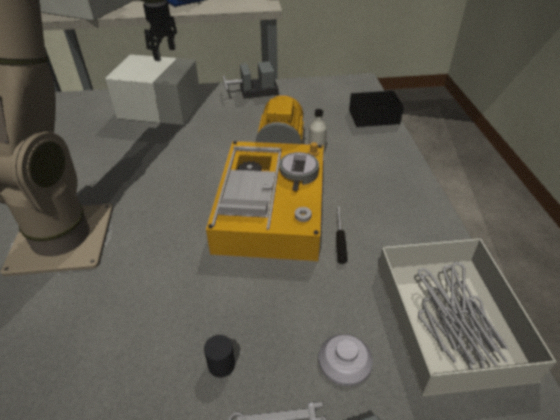

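View pics/top0.png

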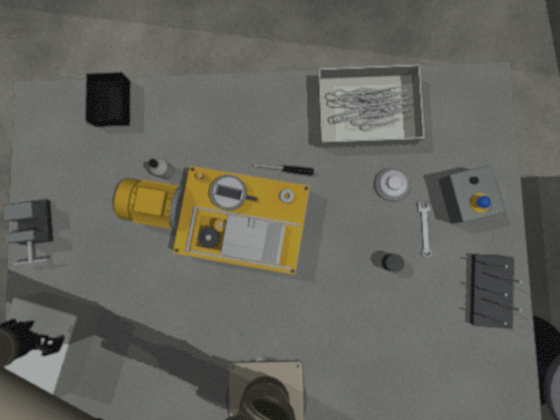

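```bash
cat > h.py <<'E'
import numpy as np,cv2
def pts(c):
    K=c["intrinsics"];T=c["extrinsics"];z=c["range_z"].astype(float)
    v,u=np.mgrid[:z.shape[0],:z.shape[1]]
    P=np.stack([(u-K[0,2])/K[0,0]*z,(v-K[1,2])/K[1,1]*z,z],-1)
    W=(P-T[:3,3])@T[:3,:3]; W[z==0]=np.nan
    return W
def proj(c,p):
    q=c["extrinsics"][:3,:3]@np.asarray(p)+c["extrinsics"][:3,3]; q=c["intrinsics"]@q
    return q[:2]/q[2]
def rect(c,z,x0,x1,y0,y1,s=0.0005):
    """ortho view on plane z: rows: +x up; cols: -y right"""
    H,W=int((x1-x0)/s),int((y1-y0)/s)
    M=lambda r,cc:proj(c,[x1-r*s,y1-cc*s,z])
    src=np.float32([M(0,0),M(0,W),M(H,W),M(H,0)]);dst=np.float32([[0,0],[W,0],[W,H],[0,H]])
    return cv2.warpPerspective(c["pixels"][:,:,::-1],cv2.getPerspectiveTransform(src,dst),(W,H),flags=cv2.INTER_CUBIC)
E
python3 - <<'E'
from h import *
for n in("top","side"):
    c=dict(np.load(n+"0.npz")); W=pts(c)
    px=cv2.cvtColor(c["pixels"],cv2.COLOR_RGB2HSV)
    yel=(px[...,0]>15)&(px[...,0]<32)&(px[...,1]>150)
    m=yel&(abs(W[...,2]-.09)<.012)
    print(n,m.sum(),np.nanmedian(W[m],0),W[m].min(0),W[m].max(0))
    # fill: deck convex hull min area rect in xy
    k=cv2.morphologyEx(m.astype(np.uint8),cv2.MORPH_OPEN,np.ones((3,3)))
    r=cv2.minAreaRect(W[k>0][:,:2].astype(np.float32)*1000); print(r)
    cv2.imwrite(f"pics/{n}_o.png",rect(c,.09,.4,.8,-.25,.25,.0007))
E
```

```text
top 4990 [0.59653273 0.0140612  0.09004355] [ 0.39859231 -0.67243231  0.08107541] [0.73045876 0.40098817 0.10195079]
((564.1337280273438, 59.09574890136719), (379.17974853515625, 271.3077392578125), 78.58982849121094)
side 4817 [ 0.58729499 -0.04948302  0.08915801] [ 0.39247255 -0.16061808  0.07802657] [0.73196557 0.39825535 0.10197953]
((563.4656982421875, 53.985595703125), (386.77459716796875, 275.7761535644531), 78.56658935546875)
```

View pics/top_o.png

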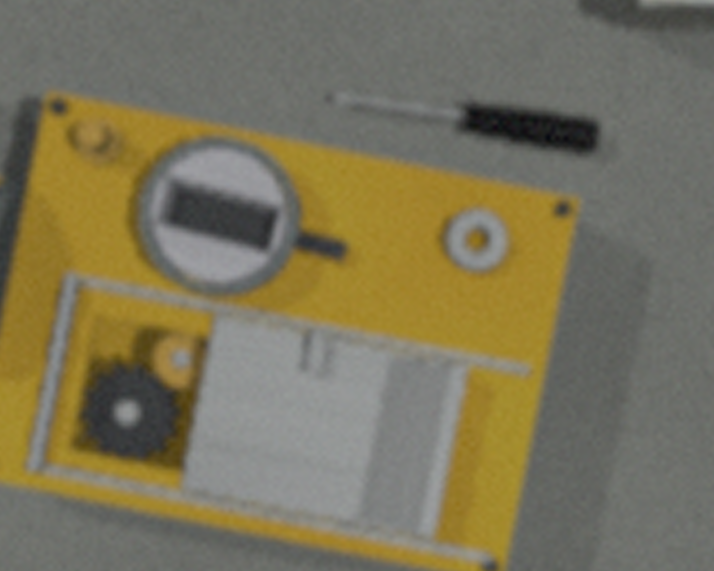

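View pics/side_o.png

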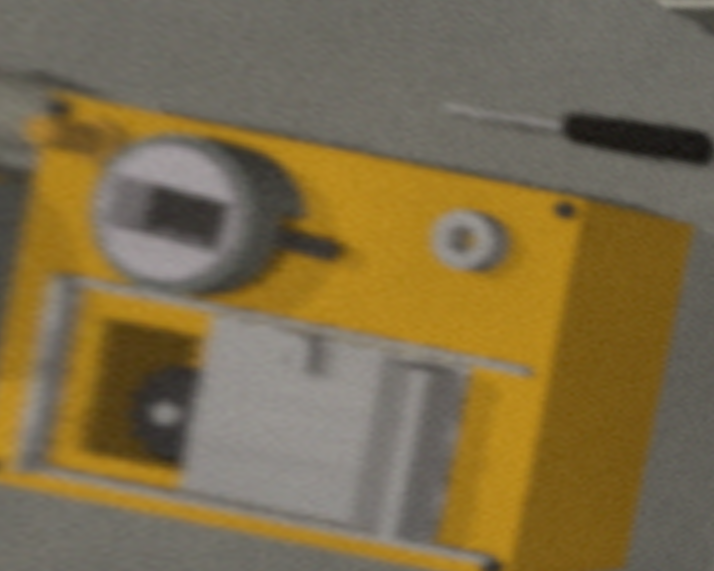

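```bash
python3 - <<'E'
from h import *
for n in("top","side"):
    c=dict(np.load(n+"0.npz")); W=pts(c)
    near=(abs(W[...,0]-.645)<.08)&(abs(W[...,1]-.0916)<.08)
    m=near&(W[...,2]>.114)&(W[...,2]<.132)
    r=cv2.minEnclosingCircle(W[m][:,:2].astype(np.float32)*1000); print(n,m.sum(),r,W[m].mean(0))
    # image-based rect at z=.122
    for nm,z in (("f",.123),("c",.118)):
        im=rect(c,z,.45,.75,-.15,.2,.0005)
        cv2.imwrite(f"pics/{n}_{nm}.png",im)
    im=rect(c,.123,.45,.75,-.15,.2,.0005)
    g=cv2.GaussianBlur(cv2.cvtColor(im,cv2.COLOR_BGR2GRAY),(9,9),2)
    m=(g>165).astype(np.uint8); 
    cs,_=cv2.findContours(m,cv2.RETR_EXTERNAL,cv2.CHAIN_APPROX_NONE)
    for k in cs:
        if cv2.contourArea(k)>5000:
            (x,y),ax,a=cv2.fitEllipse(k); print("head",.75-y*.0005,.2-x*.0005,np.array(ax)*.5,a)
    # cover: points above deck 
    th=np.radians(-11.42);R=np.array([[np.cos(th),-np.sin(th)],[np.sin(th),np.cos(th)]])
    L=(W[...,:2]-[.541,.082])@R
    m=(L[...,0]>-.10)&(L[...,0]<.0)&(L[...,1]>-.2)&(L[...,1]<.12)
    for y in np.arange(-.2,.1,.01):
        mm=m&(abs(L[...,1]-y)<.004); print(round(y,2),np.round(np.nanmedian(W[mm][:,2])*1000-90,1),end="; ")
    print()
E
```

```text
top 693 ((655.9338989257812, 111.00141906738281), 75.30339813232422) [0.64622836 0.09277328 0.1220219 ]
-0.2 0.2; -0.19 -0.4; -0.18 -0.6; -0.17 -0.2; -0.16 0.1; -0.15 28.0; -0.14 24.2; -0.13 19.8; -0.12 15.3; -0.11 10.3; -0.1 5.2; -0.09 4.7; -0.08 4.4; -0.07 4.9; -0.06 4.2; -0.05 5.8; -0.04 4.4; -0.03 5.1; -0.02 4.9; -0.01 4.9; 0.0 5.0; 0.01 4.5; 0.02 5.2; 0.03 0.2; 0.04 -36.9; 0.05 -27.2; 0.06 -24.9; 0.07 -23.8; 0.08 -23.3; 0.09 -23.8; 0.1 -24.2; 
side 645 ((661.6044921875, 102.95140838623047), 78.54347229003906) [0.64527201 0.08457675 0.12068   ]
-0.2 -0.2; -0.19 -0.5; -0.18 -0.9; -0.17 -0.3; -0.16 13.1; -0.15 26.5; -0.14 22.4; -0.13 17.4; -0.12 13.6; -0.11 7.9; -0.1 4.5; -0.09 4.3; -0.08 4.4; -0.07 4.3; -0.06 4.3; -0.05 4.3; -0.04 4.1; -0.03 4.5; -0.02 4.3; -0.01 4.4; 0.0 4.0; 0.01 3.9; 0.02 2.7; 0.03 0.2; 0.04 0.6; 0.05 0.0; 0.06 -23.8; 0.07 -25.1; 0.08 -25.2; 0.09 -25.3; 0.1 -3.4;
```

```bash
python3 - <<'E'
from h import *
for n in("top","side"):
    c=dict(np.load(n+"0.npz"))
    im=rect(c,.123,.45,.75,-.15,.2,.0005)
    def d(x,y):
        u,v=(.2-y)/.0005,(.75-x)/.0005; return u,v
    th=np.radians(-11.42);R=np.array([[np.cos(th),-np.sin(th)],[np.sin(th),np.cos(th)]])
    ctr=np.array([.541,.082])+R@[.1,.03]
    u,v=d(*ctr); 
    cv2.circle(im,(int(u),int(v)),int(.046/.0005),(0,0,255),1); cv2.circle(im,(int(u),int(v)),2,(0,0,255),-1)
    cv2.imwrite(f"pics/{n}_f2.png",im)
E
```

```text
(no output)
```

View pics/top_f2.png

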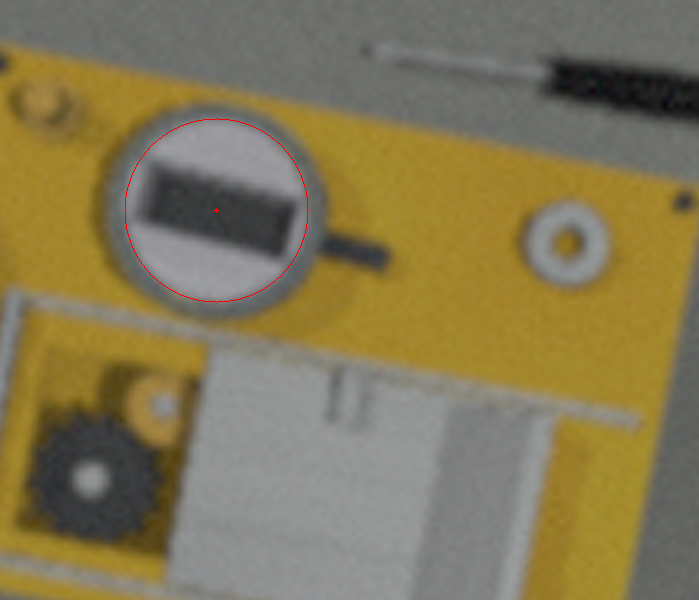

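View pics/side_f2.png

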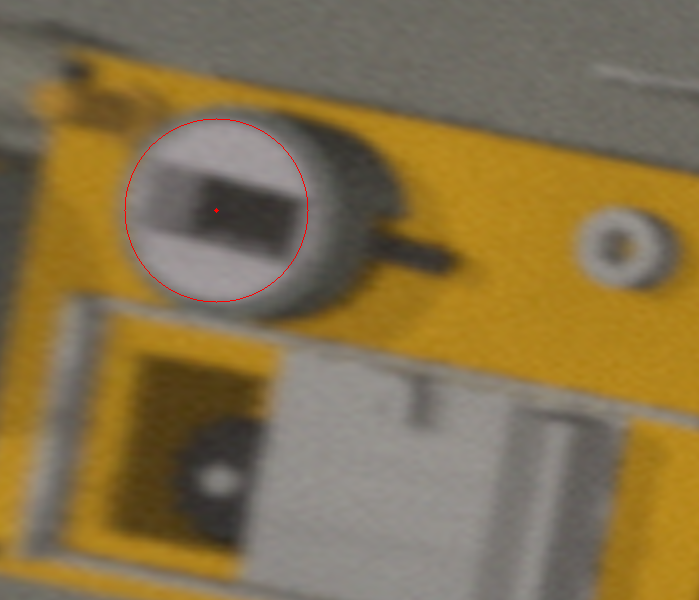

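```bash
cat >> h.py <<'E'
from scipy.spatial.transform import Rotation as Ro
th=np.radians(-11.42);RH=np.array([[np.cos(th),-np.sin(th)],[np.sin(th),np.cos(th)]]);OH=np.array([.541,.082])
def h2w(x,y): return OH+RH@[x,y]
def plan(o,p,az,):
    """tool-frame shift (mm) and turn (deg) to TCP p, pointing down, jaw axis z at world azimuth az deg"""
    R0=Ro.from_quat(o["ee_rot"]); x=np.array([0,0,-1.]); z=np.array([np.cos(np.radians(az)),np.sin(np.radians(az)),0])
    R1=Ro.from_matrix(np.stack([x,np.cross(z,x),z],1))
    return np.round(np.degrees((R0.inv()*R1).as_rotvec()),1),np.round(R0.inv().apply(np.asarray(p)-o["position"])*1000,1)
E
python3 - <<'E'
from h import *
from workcell import readout
o=readout.get_obs(); R=Ro.from_quat(o["ee_rot"]).as_matrix(); print(np.round(R,3))
z=R[:,2]; print("jaw az",np.degrees(np.arctan2(z[1],z[0])))
for n in("top","side"):
    c=dict(np.load(n+"0.npz")); W=pts(c); L=(W[...,:2]-OH)@RH
    m=(W[...,2]>.108)&(W[...,2]<.122)&(L[...,0]>-.12)&(L[...,0]<.06)&(L[...,1]<-.08)&(L[...,1]>-.2)
    print(n,m.sum(),np.percentile(L[m][:,0],[2,50,98]),np.percentile(L[m],[1,99],axis=0))
print("face mid ~",h2w(-.03,-.155),h2w(.1,.03))
for az in (78.6-180,78.6): print(plan(o,[*h2w(-.03,-.195),.231],az))
E
```

```text
[[-0.    -0.901  0.433]
 [-0.001  0.433  0.901]
 [-1.    -0.    -0.001]]
jaw az 64.3434524701102
top 390 [-0.08167266 -0.02726662  0.0292063 ] [[-0.08289801 -0.1554091 ]
 [ 0.02991203 -0.11892091]]
side 386 [-0.08172613 -0.02724108  0.02892792] [[-0.08329788 -0.16280008]
 [ 0.02957867 -0.12954946]]
face mid ~ [ 0.48090401 -0.06399134] [0.6449602  0.09160611]
(array([ 1.657e+02, -0.000e+00,  1.000e-01]), array([ 3.000e-01, -4.710e+02, -5.129e+02]))
(array([-14.3,  -0.1,  -0. ]), array([ 3.000e-01, -4.710e+02, -5.129e+02]))
```

```bash
python3 -m inch '[[[0,0,0],[-40,0,0],0],[[-2,0,0],[-40,-38,-41],0.5],[[-4,0,0],[-40,-75,-82],1],[[-6,0,0],[-40,-113,-123],1],[[-8,0,0],[-40,-150,-164],1],[[-10,0,0],[-40,-188,-205],1],[[-12,0,0],[-40,-226,-246],1],[[-14,0,0],[-40,-263,-287],1],[[-14,0,0],[-40,-300,-328],1],[[-14,0,0],[-40,-338,-369],1]]' 40; python3 - <<'E'
from h import *
from workcell import readout
o=readout.get_obs(); print(o["clock"],o["position"],o["joint_pos"],o["grip_width"],o["ft_force"])
print(plan(o,[*h2w(-.027,-.195),.2],78.6),plan(o,[*h2w(-.027,-.195),.1],78.6))
E
```

```text
clock: 1.35
position: [0.4154, 0.0823, 0.271]
ee_rot: [-0.447, 0.548, 0.447, 0.548]
ft_force: [1.1, 0.7, 0.9]
grip_width: 0.001
1.35 [0.41544422 0.08229694 0.27100623] [-0.67760621 -0.16742842  0.33414299  1.9039765   0.05621944  1.39699161
  1.00991405] 0.000611904833503086 [1.09624074 0.67132487 0.85683286]
(array([-0.2, -0.1, -0. ]), array([  71.1,  -96.8, -170. ])) (array([-0.2, -0.1, -0. ]), array([ 171.1,  -96.9, -169.9]))
```

```bash
python3 -m inch '[[[0,0,0],[15,-24,-42],1],[[0,0,0],[30,-48,-85],1],[[0,0,0],[45,-72,-128],1],[[0,0,0],[60,-97,-170],1],[[0,0,0],[71,-97,-170],1],[[0,0,0],[120,-97,-170],1],[[0,0,0],[160,-97,-170],1],[[0,0,0],[171,-97,-170],1],[[0,0,0],[171,-97,-170],1]]'; python3 - <<'E'
from h import *
from workcell import readout,camera
o=readout.get_obs(); print(o["clock"],o["position"],o["ft_force"],(o["position"][:2]-OH)@RH)
c=camera("side"); im=c["pixels"][110:280,180:360,::-1]; cv2.imwrite("pics/s1.png",cv2.resize(im,None,fx=3.3,fy=3.3))
print(plan(o,[*h2w(-.027,-.07),.1],78.6))
E
```

```text
clock: 2.48
position: [0.476, -0.1036, 0.1004]
ee_rot: [-0.447, 0.549, 0.447, 0.548]
ft_force: [0.8, -0.8, 1.1]
grip_width: -0.001
2.475 [ 0.47602405 -0.10356915  0.10038191] [ 0.76335797 -0.84486766  1.10911944] [-0.02694697 -0.19476048]
(array([-0.2, -0.1, -0.1]), array([  0.2,   0.5, 124.8]))
```

View pics/s1.png

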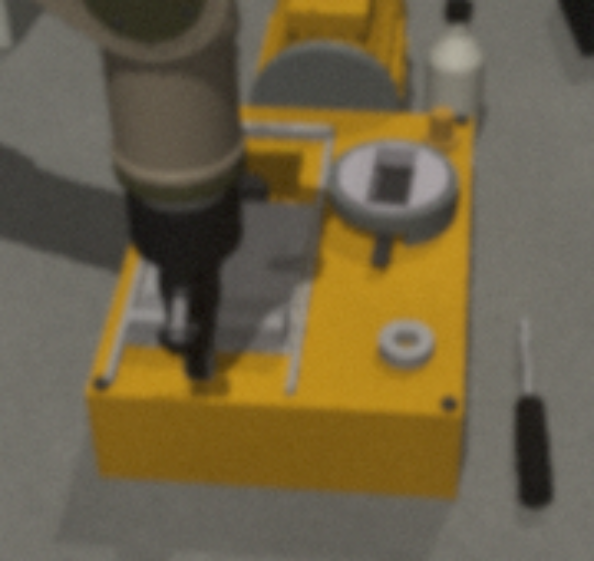

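The fingertips (at about (200,370)) stand just in front of the cover's end face. The tongue is clear of the cover, so I'll push along tool +z.

```bash
python3 -m inch '[[[0,0,0],[0,0,12],1],[[0,0,0],[0,0,22],1],[[0,0,0],[0,0,30],1],[[0,0,0],[0,0,40],1],[[0,0,0],[0,0,50],1],[[0,0,0],[0,0,60],1],[[0,0,0],[0,0,70],1],[[0,0,0],[0,0,80],1],[[0,0,0],[0,0,88],1],[[0,0,0],[0,0,88],1]]'; python3 - <<'E'
from h import *
from workcell import readout,camera
o=readout.get_obs(); print(o["clock"],o["ft_force"],(o["position"][:2]-OH)@RH)
c=camera("side"); im=c["pixels"][110:280,180:360,::-1]; cv2.imwrite("pics/s2.png",cv2.resize(im,None,fx=3.3,fy=3.3))
E
```

```text
clock: 3.78
position: [0.4942, -0.0162, 0.1008]
ee_rot: [-0.447, 0.548, 0.447, 0.548]
ft_force: [-0.8, 0.2, -0.8]
grip_width: -0.001
3.775 [-0.76251378  0.2218582  -0.77443844] [-0.02644473 -0.10552061]
```

View pics/s2.png

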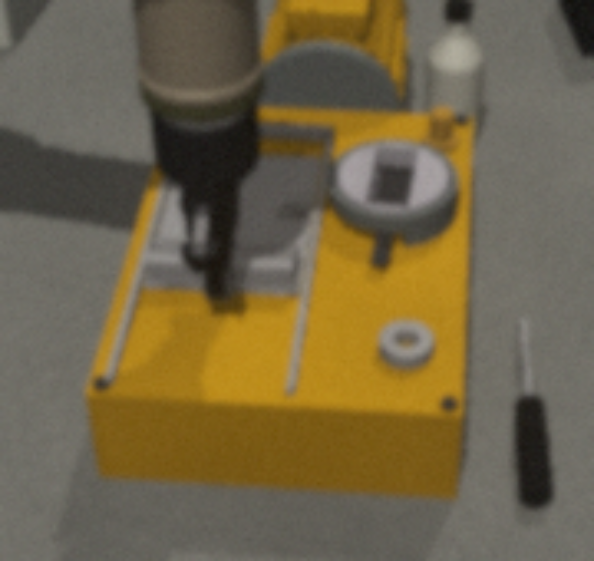

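```bash
python3 -m inch '[[[0,0,0],[0,0,5],1],[[0,0,0],[0,0,10],1],[[0,0,0],[0,0,13],1],[[0,0,0],[0,0,13],1]]';python3 -m inch '[[[0,0,0],[0,0,3],1],[[0,0,0],[0,0,6],1]]';python3 - <<'E'
from h import *
from workcell import readout,camera
o=readout.get_obs(); print(o["clock"],o["ft_force"],(o["position"][:2]-OH)@RH)
E
```

```text
clock: 4.32
position: [0.4966, -0.0033, 0.1007]
ee_rot: [-0.447, 0.548, 0.447, 0.548]
ft_force: [0.4, -0.7, -0.1]
grip_width: -0.003
clock: 4.58
position: [0.4978, 0.0025, 0.1007]
ee_rot: [-0.447, 0.548, 0.447, 0.548]
ft_force: [-0.8, -3.7, 0.7]
grip_width: 0.002
4.575 [-0.83071379 -3.69487763  0.71135434] [-0.02660159 -0.0864416 ]
```

```bash
python3 -m inch '[[[0,0,0],[0,0,3],1],[[0,0,0],[0,0,5],1]]';python3 -m inch '[[[0,0,0],[0,0,3],1],[[0,0,0],[0,0,5],1]]';python3 - <<'E'
from h import *
from workcell import readout,camera
o=readout.get_obs(); print(o["clock"],o["ft_force"],(o["position"][:2]-OH)@RH)
c=camera("side"); im=c["pixels"][110:280,180:360,::-1]; cv2.imwrite("pics/s3.png",cv2.resize(im,None,fx=3.3,fy=3.3))
c=camera("top"); cv2.imwrite("pics/t3.png",rect(c,.095,.4,.75,-.2,.25,.0007))
E
```

```text
clock: 4.82
position: [0.4988, 0.0077, 0.1007]
ee_rot: [-0.447, 0.548, 0.447, 0.548]
ft_force: [0.4, -3.0, 0.3]
grip_width: -0.0
clock: 5.08
position: [0.4999, 0.0128, 0.1007]
ee_rot: [-0.447, 0.548, 0.447, 0.548]
ft_force: [0.1, -3.2, 0.5]
grip_width: 0.001
5.075 [ 0.0863237  -3.22443694  0.45887984] [-0.02658729 -0.07595342]
```

View pics/s3.png

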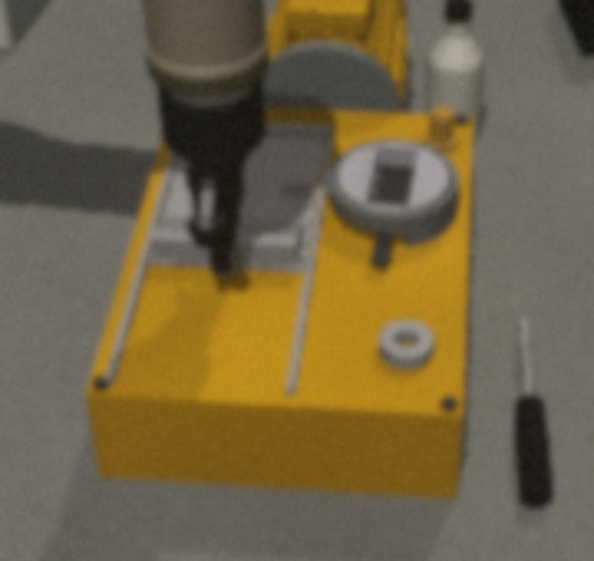

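View pics/t3.png

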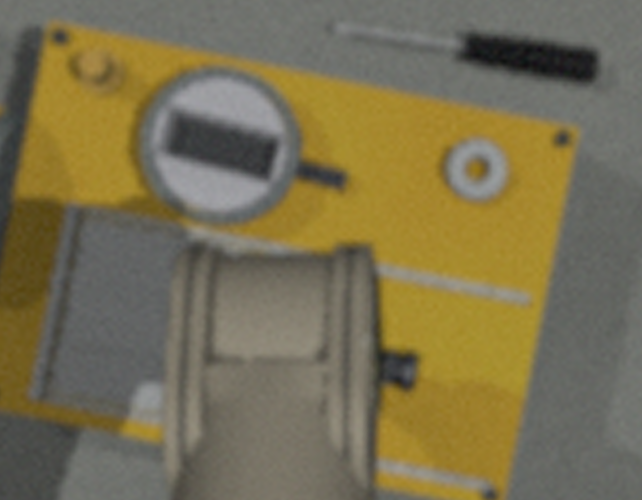

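```bash
for i in 1; do python3 -m inch '[[[0,0,0],[0,0,2],1],[[0,0,0],[0,0,4],1]]'; done; python3 -m inch '[[[0,0,0],[0,0,2],1],[[0,0,0],[0,0,4],1]]'
```

```text
clock: 5.42
position: [0.5002, 0.0143, 0.1006]
ee_rot: [-0.447, 0.549, 0.446, 0.547]
ft_force: [-5.0, -17.1, 6.4]
grip_width: -0.003
clock: 5.68
position: [0.5001, 0.0143, 0.1006]
ee_rot: [-0.447, 0.551, 0.445, 0.546]
ft_force: [-6.7, -20.9, 9.2]
grip_width: -0.003
```

Force rises and motion stops, so the cover is at its stop. Next I back off, rise and look.

```bash
python3 -m inch '[[[0,0,0],[0,0,-10],1],[[0,0,0],[0,0,-25],1],[[0,0,0],[-40,0,-25],1],[[0,0,0],[-80,0,-25],0.64],[[0,0,0],[-80,45,-25],0.64],[[0,0,0],[-80,90,-25],0.64],[[0,0,0],[-80,90,-25],0.64]]'; python3 - <<'E'
from h import *
from workcell import readout,camera
o=readout.get_obs(); print(o["clock"],o["ft_force"],(o["position"][:2]-OH)@RH,Ro.from_quat(o["ee_rot"]).as_matrix().round(3))
c=camera("side"); im=c["pixels"][110:280,180:360,::-1]; cv2.imwrite("pics/s4.png",cv2.resize(im,None,fx=3.3,fy=3.3))
c=camera("top"); cv2.imwrite("pics/t4.png",rect(c,.095,.4,.75,-.2,.25,.0007))
print(plan(o,[.6455,.0916,.180],75.5))
E
```

```text
clock: 6.55
position: [0.4052, 0.0095, 0.1811]
ee_rot: [-0.447, 0.55, 0.446, 0.546]
ft_force: [0.5, 0.0, 0.7]
grip_width: 0.358
6.55 [0.46369873 0.00300329 0.6651241 ] [-0.11878469 -0.09800132] [[-0.004 -0.979  0.203]
 [-0.004  0.203  0.979]
 [-1.     0.003 -0.005]]
(array([ 2.8, -0.3, -0.2]), array([-2.000e-01, -2.187e+02,  1.292e+02]))
```

View pics/s4.png

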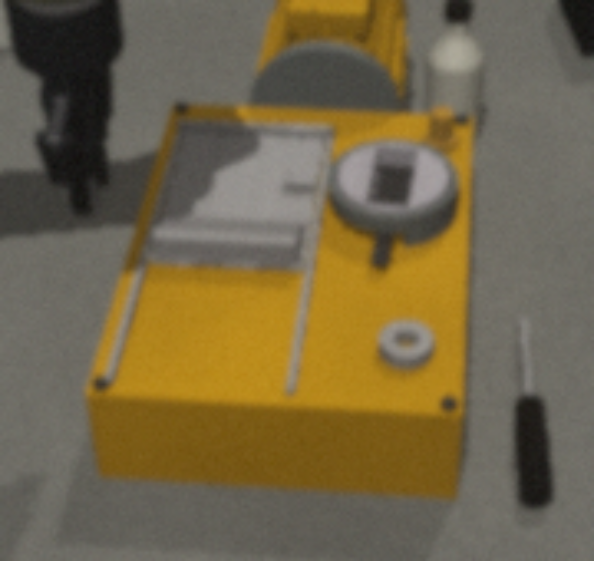

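View pics/t4.png

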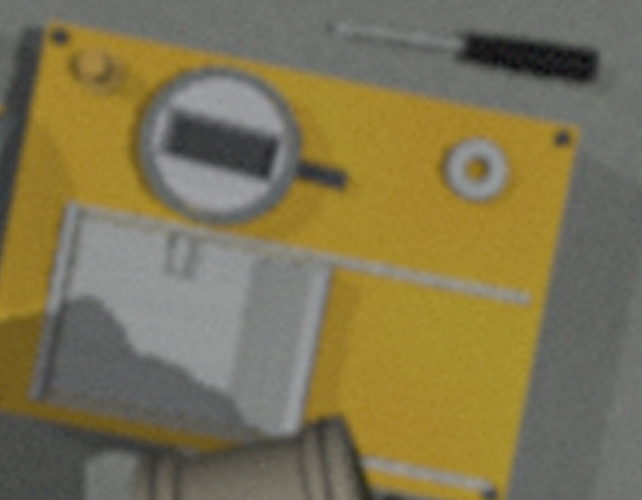

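The top view shows the cover abutting the end bar ((50,300)), with the rib at (180,255). Now to the slot, with the fingers part spread.

```bash
python3 -m inch '[[[1,0,0],[0,-44,26],0.64],[[2,0,0],[0,-88,52],0.64],[[3,0,0],[0,-131,78],0.64],[[3,0,0],[0,-175,103],0.64],[[3,0,0],[0,-219,129],0.64],[[3,0,0],[0,-219,129],0.64],[[3,0,0],[20,-219,129],0.64],[[3,0,0],[20,-219,129],0.64]]'; python3 - <<'E'
from h import *
from workcell import readout,camera
o=readout.get_obs(); print(o["clock"],o["ft_force"],o["joint_pos"],o["grip_width"])
c=camera("side"); im=c["pixels"][90:230,220:360,::-1]; cv2.imwrite("pics/s5.png",cv2.resize(im,None,fx=4,fy=4))
W=pts(c); m=(abs(W[...,0]-.645)<.06)&(abs(W[...,1]-.09)<.06)&(W[...,2]>.14)&(W[...,2]<.19)
print("tip pts",m.sum(),W[m].min(0),W[m].max(0))
for zz in (.15,.16,.17,.18):
    q=W[m&(abs(W[...,2]-zz)<.005)]
    if len(q):print(zz,len(q),q.min(0),q.max(0))
print(plan(o,[.6455,.0916,.109],75.5))
E
```

```text
clock: 7.65
position: [0.6465, 0.0896, 0.1581]
ee_rot: [-0.432, 0.563, 0.431, 0.557]
ft_force: [-0.9, 0.2, 0.3]
grip_width: 0.358
7.65 [-0.85004859  0.22791785  0.28566791] [-0.60908629  0.48206053  0.54597778  1.4936268  -0.25132542  1.2441649
  1.28074682] 0.3578275684668655
tip pts 89 [0.63052215 0.05583528 0.15810319] [0.66289836 0.10650873 0.18960404]
0.16 15 [0.63146224 0.06170108 0.15810319] [0.66035613 0.10228809 0.16466882]
0.17 26 [0.6312307  0.05707995 0.16537386] [0.65992504 0.10075358 0.17457944]
0.18 33 [0.63052215 0.05583528 0.17503105] [0.66288975 0.10489524 0.18495522]
(array([-0.3, -0.4, -0.2]), array([49.1,  1.3,  2. ]))
```

View pics/s5.png

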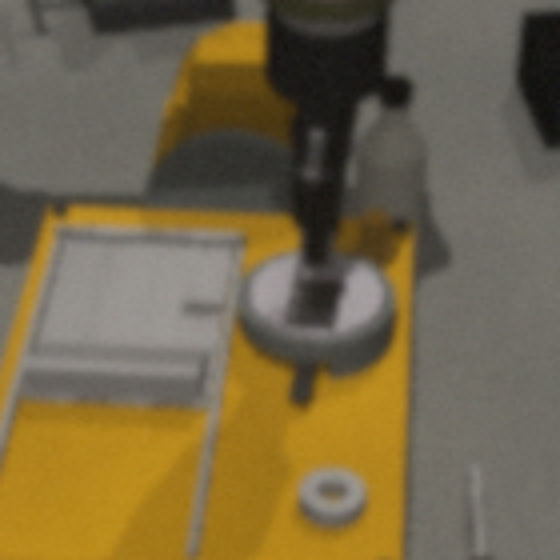

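Fingertips (≈(315,250)) stand over the slot (≈(318,295)) and line up with it. Descending in stages.

```bash
python3 -m inch '[[[0,0,0],[15,1,2],0.64],[[0,0,0],[30,1,2],0.64],[[0,0,0],[38,1,2],0.64],[[0,0,0],[38,1,2],0.64]]';python3 -m inch '[[[0,0,0],[4,0,0],0.64],[[0,0,0],[9,0,0],0.64],[[0,0,0],[9,0,0],0.64]]'; python3 - <<'E'
from h import *
from workcell import readout,camera
o=readout.get_obs(); print(o["clock"],o["ft_force"],o["torque"],o["joint_pos"],o["grip_width"])
c=camera("side"); im=c["pixels"][90:230,220:360,::-1]; cv2.imwrite("pics/s6.png",cv2.resize(im,None,fx=4,fy=4))
print(plan(o,[.6455,.0916,.111],75.5))
E
```

```text
clock: 8.2
position: [0.646, 0.0917, 0.1206]
ee_rot: [-0.432, 0.563, 0.431, 0.557]
ft_force: [0.7, 0.4, -0.3]
grip_width: 0.364
clock: 8.57
position: [0.6457, 0.0917, 0.1112]
ee_rot: [-0.432, 0.563, 0.431, 0.557]
ft_force: [-0.3, 1.0, 0.5]
grip_width: 0.362
8.575 [-0.30917488  1.0122007   0.47533846] [ 0.01347007 -0.01406418  0.03892347] [-0.6023436   0.52273926  0.52961847  1.54128267 -0.27304159  1.16009518
  1.29250472] 0.3621906084709493
(array([-0.3, -0.4, -0.3]), array([ 0.2,  0.2, -0.1]))
```

View pics/s6.png

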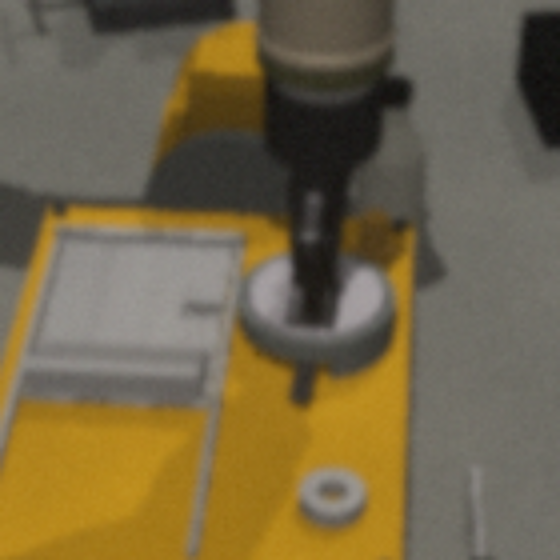

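Both fingertips are in the slot with no contact force. Turning clockwise, which is +wx since tool x points down.

```bash
python3 -m inch '[[[8,0,0],[0,0,0],0.64],[[16,0,0],[0,0,0],0.64],[[24,0,0],[0,0,0],0.64],[[32,0,0],[0,0,0],0.64],[[40,0,0],[0,0,0],0.64],[[48,0,0],[0,0,0],0.64],[[56,0,0],[0,0,0],0.64],[[64,0,0],[0,0,0],0.64],[[72,0,0],[0,0,0],0.64],[[75,0,0],[0,0,0],0.64]]'; python3 - <<'E'
from h import *
from workcell import readout,camera
o=readout.get_obs(); z=Ro.from_quat(o["ee_rot"]).as_matrix()[:,2]; print(o["clock"],o["ft_force"],o["torque"],o["joint_pos"],o["grip_width"],np.degrees(np.arctan2(z[1],z[0])))
c=camera("side"); im=c["pixels"][90:230,220:360,::-1]; cv2.imwrite("pics/s7.png",cv2.resize(im,None,fx=4,fy=4))
print(plan(o,[.6455,.0916,.111],-23.5))
E
```

```text
clock: 9.88
position: [0.6467, 0.0911, 0.1119]
ee_rot: [-0.002, 0.708, -0.002, 0.706]
ft_force: [2.5, -1.1, -1.4]
grip_width: 0.363
9.875 [ 2.51809992 -1.12300142 -1.37372227] [-0.46539913 -0.67373007  0.06068796] [-0.78276595  0.59843508  0.80277904  1.55010173 -0.44437808  1.19048416
  0.10187858] 0.3628026288385674 0.005203685267718453
(array([23.5, -0.1,  0.4]), array([ 0.9,  0.5, -1.2]))
```

View pics/s7.png

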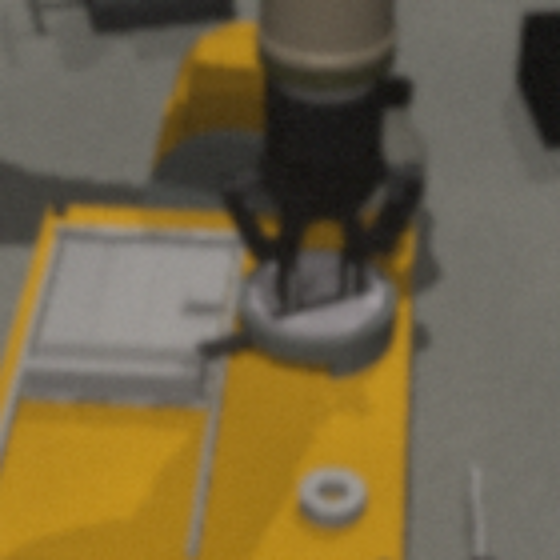

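The tongue now reaches over the cover (tip ≈(205,347)), about 20° short. Continuing carefully.

```bash
python3 -m inch '[[[5,0,0],[0,0,-1],0.64],[[10,0,0],[0,0,-1],0.64],[[15,0,0],[0,0,-1],0.64],[[18,0,0],[0,0,-1],0.64]]';  python3 - <<'E'
from h import *
from workcell import readout
o=readout.get_obs(); z=Ro.from_quat(o["ee_rot"]).as_matrix()[:,2]; print(o["ft_force"],o["torque"],o["position"],np.degrees(np.arctan2(z[1],z[0])))
E
python3 -m inch '[[[3,0,0],[0,0,0],0.64],[[4,0,0],[0,0,0],0.64]]';  python3 - <<'E'
from h import *
from workcell import readout
o=readout.get_obs(); z=Ro.from_quat(o["ee_rot"]).as_matrix()[:,2]; print(o["ft_force"],o["torque"],o["position"],np.degrees(np.arctan2(z[1],z[0])))
E
```

```text
clock: 10.42
position: [0.6464, 0.0904, 0.1122]
ee_rot: [0.109, 0.699, -0.114, 0.698]
ft_force: [5.0, -2.1, -3.1]
grip_width: 0.358
[ 5.00145088 -2.12451256 -3.05088134] [-0.5632227  -0.87407355  0.10670094] [0.64640887 0.09044394 0.1121727 ] -18.16577150093996
clock: 10.68
position: [0.6465, 0.0903, 0.1122]
ee_rot: [0.133, 0.694, -0.139, 0.694]
ft_force: [2.6, -2.0, -2.0]
grip_width: 0.36
[ 2.60641313 -2.01116134 -2.02645503] [-0.29790105 -0.44193119  0.1283618 ] [0.64651418 0.0902871  0.11215624] -22.15377974661892
```

```bash
python3 -m inch '[[[2,0,0],[0,0,0],0.64],[[4,0,0],[0,0,0],0.64],[[4,0,0],[0,0,0],0.64]]';  python3 - <<'E'
from h import *
from workcell import readout,camera
o=readout.get_obs(); z=Ro.from_quat(o["ee_rot"]).as_matrix()[:,2]; print(o["ft_force"],o["torque"],o["position"],np.degrees(np.arctan2(z[1],z[0])))
c=camera("side"); im=c["pixels"][90:230,220:360,::-1]; cv2.imwrite("pics/s8.png",cv2.resize(im,None,fx=4,fy=4))
E
```

```text
clock: 11.05
position: [0.6465, 0.0901, 0.1121]
ee_rot: [0.157, 0.689, -0.163, 0.689]
ft_force: [1.1, -1.9, -1.4]
grip_width: 0.361
[ 1.14433252 -1.86411755 -1.3596004 ] [-0.33677753 -0.23970454  0.04267053] [0.64652355 0.0901428  0.1121498 ] -26.182342002689612
```

View pics/s8.png

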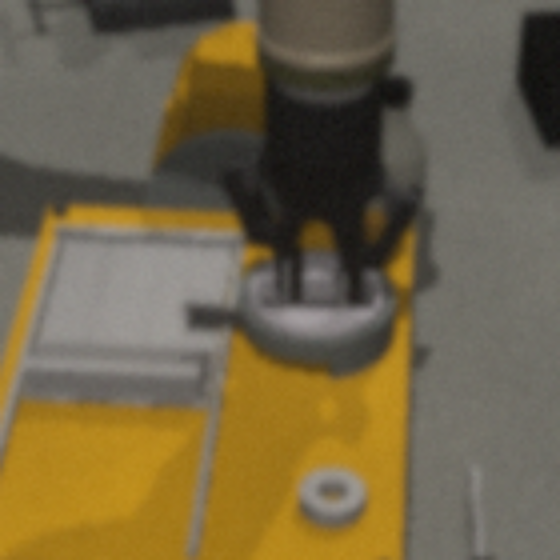

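```bash
python3 -m inch '[[[2,0,0],[0,0,0],0.64],[[4,0,0],[0,0,0],0.64],[[4,0,0],[0,0,0],0.64]]';  python3 - <<'E'
from h import *
from workcell import readout,camera
o=readout.get_obs(); z=Ro.from_quat(o["ee_rot"]).as_matrix()[:,2]; print(o["ft_force"],o["torque"],o["position"],np.degrees(np.arctan2(z[1],z[0])))
E
python3 -m inch '[[[2,0,0],[0,0,0],0.64],[[4,0,0],[0,0,0],0.64],[[4,0,0],[0,0,0],0.64]]';  python3 - <<'E'
from h import *
from workcell import readout,camera
o=readout.get_obs(); z=Ro.from_quat(o["ee_rot"]).as_matrix()[:,2]; print(o["ft_force"],o["torque"],o["position"],np.degrees(np.arctan2(z[1],z[0])),o["grip_width"])
c=camera("side"); im=c["pixels"][90:230,220:360,::-1]; cv2.imwrite("pics/s9.png",cv2.resize(im,None,fx=4,fy=4))
E
```

```text
clock: 11.48
position: [0.6465, 0.09, 0.1122]
ee_rot: [0.181, 0.683, -0.187, 0.683]
ft_force: [2.0, -3.2, -2.1]
grip_width: 0.355
[ 1.97060617 -3.24456121 -2.07008216] [-0.41070457 -0.24165822  0.16340923] [0.6465021 0.0900169 0.1121514] -30.185618484325254
clock: 11.85
position: [0.6462, 0.09, 0.1122]
ee_rot: [0.204, 0.676, -0.211, 0.676]
ft_force: [-3.0, -3.6, 1.8]
grip_width: 0.359
[-3.01359086 -3.57047553  1.7666845 ] [-0.81907562  0.61231876  1.95854578] [0.64621936 0.09001597 0.11219324] -34.13198130143521 0.3588865978462451
```

View pics/s9.png

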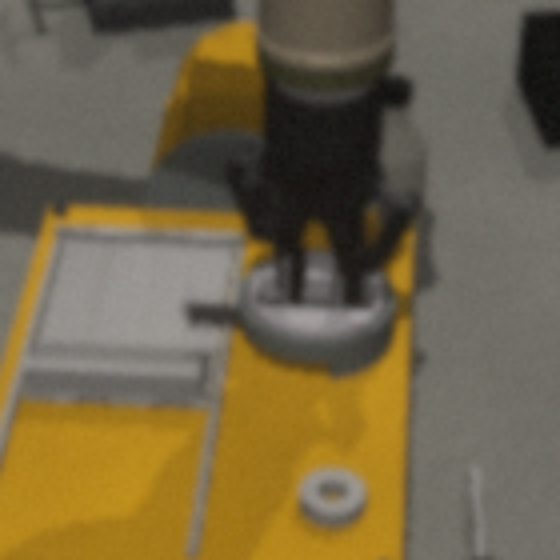

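Moment jumped to 2 N m against about 0.1 before, so the hard stop is reached. I unload by turning back within the slack, lift, and retreat.

```bash
python3 -m inch '[[[-5,0,0],[0,0,0],0.64],[[-10,0,0],[0,0,0],0.64],[[-10,0,0],[0,0,0],0.64]]'; python3 -m inch '[[[0,0,0],[-10,0,0],0.64],[[0,0,0],[-40,0,0],0.64],[[0,0,0],[-90,0,0],0.64],[[0,0,0],[-140,0,0],0.64],[[0,0,0],[-140,0,0],0.64]]';python3 - <<'E'
from h import *
from workcell import readout
o=readout.get_obs(); R=Ro.from_quat(o["ee_rot"]).inv(); print(o["torque"],R.apply(np.array([.45,-.2,.25])-o["position"])*1000)
E
```

```text
clock: 12.28
position: [0.6464, 0.0906, 0.1123]
ee_rot: [0.145, 0.692, -0.151, 0.691]
ft_force: [-0.4, -0.1, 0.0]
grip_width: 0.363
clock: 12.9
position: [0.6485, 0.0914, 0.2573]
ee_rot: [0.147, 0.689, -0.151, 0.693]
ft_force: [0.9, 0.3, -0.3]
grip_width: 0.36
[-0.0403228   0.00056949  0.05761464] [   8.07540345 -347.23372123  -61.02005624]
```

```bash
python3 -m inch '[[[0,0,0],[0,-50,-9],0.64],[[0,0,0],[0,-100,-18],0.64],[[0,0,0],[0,-150,-26],0.64],[[0,0,0],[0,-200,-35],0.64],[[0,0,0],[0,-250,-44],0.64],[[0,0,0],[0,-300,-53],0.64],[[0,0,0],[0,-345,-61],0.64],[[0,0,0],[0,-345,-61],0.64]]'; python3 - <<'E'
from h import *
from workcell import readout,camera
for n in("side","top"):
    c=camera(n); 
    im=rect(c,.102,.45,.75,-.15,.2,.0005)
    ctr=np.array([.6455,.0916])
    tip=ctr+RH@[-.088,0]
    P=lambda p:(int((.2-p[1])/.0005),int((.75-p[0])/.0005))
    cv2.imwrite(f"pics/{n}10.png",im)
    cv2.line(im,P(ctr),P(tip),(0,0,255),1); cv2.imwrite(f"pics/{n}10l.png",im)
    W=pts(c); L=(W[...,:2]-OH)@RH
    m=(L[...,0]>-.08)&(L[...,0]<.0)
    for y in np.arange(-.08,-.04,.005):
        mm=m&(abs(L[...,1]-y)<.003); print(round(y,3),np.round(np.nanmedian(W[mm][:,2])*1000-90,1),end="; ")
    print()
    cv2.imwrite(f"pics/{n}11.png",c["pixels"][:,:,::-1])
E
```

```text
clock: 13.9
position: [0.449, -0.2009, 0.2578]
ee_rot: [0.151, 0.689, -0.152, 0.693]
ft_force: [0.1, 0.4, 0.5]
grip_width: 0.361
-0.08 -0.4; -0.075 -1.2; -0.07 -1.2; -0.065 9.5; -0.06 16.9; -0.055 27.4; -0.05 26.4; -0.045 23.9; 
-0.08 0.7; -0.075 0.2; -0.07 -0.1; -0.065 -0.2; -0.06 3.1; -0.055 28.0; -0.05 28.7; -0.045 26.7;
```

View pics/top10l.png

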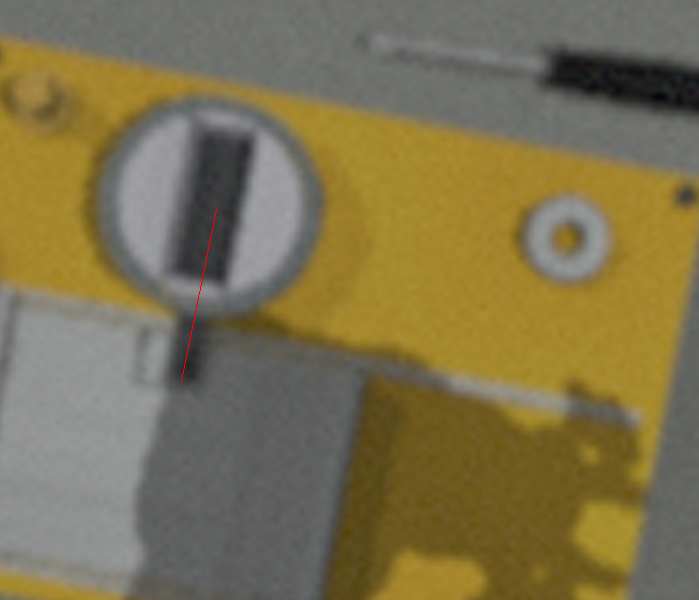

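View pics/side10l.png

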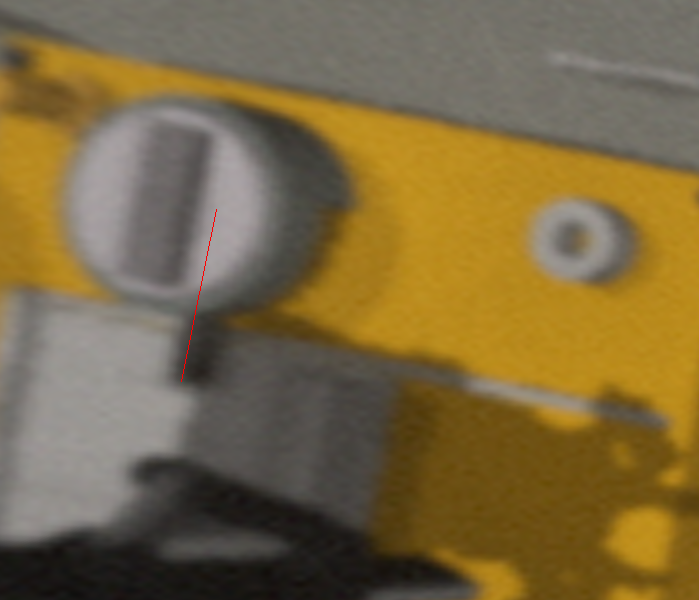

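View pics/side11.png

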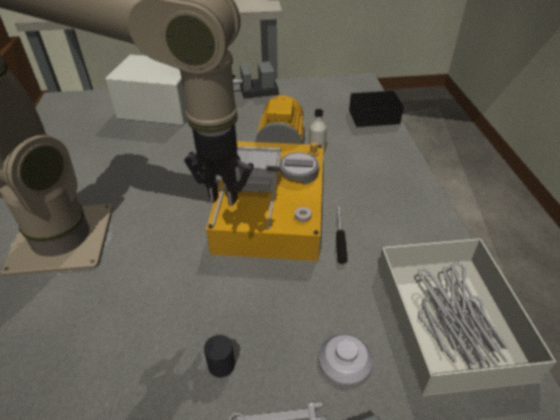

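```bash
python3 - <<'E'
from h import *
from workcell import readout,camera
c=camera("top")
for z,thr in ((.105,110),(.105,90),(.123,130)):
    s=.0005; im=rect(c,z,.45,.75,-.15,.2,s); g=cv2.GaussianBlur(cv2.cvtColor(im,cv2.COLOR_BGR2GRAY),(7,7),2)
    m=(g<thr).astype(np.uint8); mk=np.zeros_like(m); cv2.circle(mk,(215,207),82,1,-1); m&=mk
    k=max(cv2.findContours(m,cv2.RETR_EXTERNAL,cv2.CHAIN_APPROX_NONE)[0],key=cv2.contourArea)
    p=np.argwhere(m)[:,::-1].astype(float); w,v=np.linalg.eigh(np.cov(p.T)); d=v[:,1]
    print(z,thr,cv2.minAreaRect(k),"slot az (want ~-78.6 i.e. tilt 11.4 from vertical)",np.degrees(np.arctan2(-d[0],d[1])))
im=rect(c,.102,.53,.67,.03,.17,.00025)
cv2.imwrite("pics/t12.png",im)
E
```

```text
0.105 110 ((211.1721649169922, 205.62200927734375), (65.5748519897461, 158.66497802734375), 11.09372329711914) slot az (want ~-78.6 i.e. tilt 11.4 from vertical) 11.190963809047858
0.105 90 ((212.43344116210938, 205.8194580078125), (57.800636291503906, 150.80377197265625), 11.768289566040039) slot az (want ~-78.6 i.e. tilt 11.4 from vertical) 11.604657619420102
0.123 130 ((215.90306091308594, 208.31039428710938), (73.22874450683594, 161.59043884277344), 10.222168922424316) slot az (want ~-78.6 i.e. tilt 11.4 from vertical) 11.331834868928752
```

View pics/t12.png

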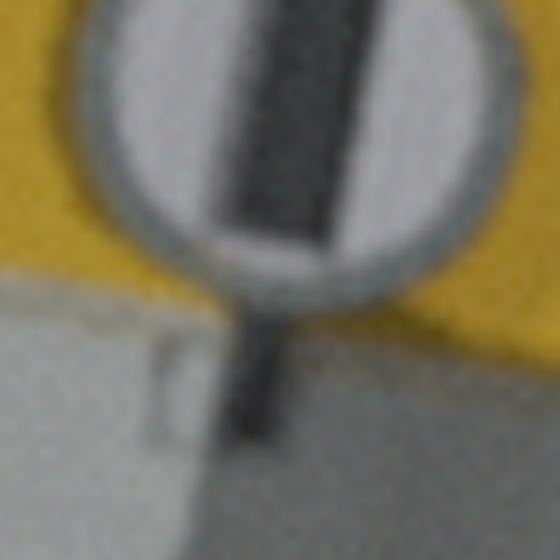

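The slot measures 11.2 to 11.6° against the 11.4° expected, so it is locked. The tongue (≈(260,385)) lies right behind the rib (≈(185,390)). Handing in.

```bash
python3 -c "
from workcell import manip
print(manip.hand_in())"
```

```text
the job is handed in; nothing more can be done
None
```

The cover is fully home and the fastener is turned clockwise to its stop, with the tongue locking the cover. I handed the job in at about 14 s.

- **Cover:** I pushed the cover home with the shut fingertips until it stopped; the force rose from about 3 N to about 21 N with no further movement. The end face now sits at about y = -60 mm in the housing frame.
- **Fastener:** I spread the fingers partway, set them in the slot and turned it clockwise. At the hard stop the moment jumped from about 0.1 to 2 N m. I then unloaded the fingers within the slot's slack, lifted straight out and moved away.
- **Last checks:** The slot lies at 11.2 to 11.6° in the top image, against 11.4° expected for locked. One fit, the bounding rectangle at head-top height, gave 10.2°. The tongue lies over the cover, right behind its rib.
- **Surroundings:** The loose parts visible in the final pictures look to be where they were. The arm ended well above the housing, with only sensor noise on the wrist force.

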